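# Air the bench kiln with its vent lever

### The arm

A 6-joint arm with a two-finger parallel gripper is mounted at the origin on the work surface. World frame = base frame: x ahead of the robot, y to its left, z up, the work surface at z = 0. Lengths are in m, angles in rad, forces in N, time in s.
With the tool pointing down it reaches from about 0.35 to 0.975 m from the base axis. Payload 4.9 kg.
Tool frame: the origin (TCP) lies midway between the tips of the shut fingers; the grasp point (between the pads) lies 19 mm behind it; z points along the fingers, y is the line along which they close (so a half turn about z gives the same grasp; the last joint's range is limited). The gripper opens to 85 mm and grips with 20 to 120 N. Pads are 22 mm wide; open, the fingers measure 114 mm over their backs; the gripper's body (76 mm by 85 mm) begins 54 mm behind the grasp point. The pads swing forward as they close: fully open they stand 13 mm farther back than shut.
Start: joints at [-1.256, 0.053, 1.613, -0, 1.476, -0.119], TCP at [0.263, -0.567, 0.231] pointing down, gripper open.
Joint ranges: [-3.01, 3.01], [-1.01, 2.22], [0.06, 2.58], [-1.02, 4.17], [0.09, 2.62], [-3.14, 3.14]. Speed limits (rad/s): [2.57, 2.57, 3.14, 3.14, 3.14, 3.14].

### API

Orientations are given as a unit quaternion [w, x, y, z].
In Python, from plant import state, grab_frame, camera_info, job_done, spot_in, masks_of, pinpoint gives the robot as it stands.
- The arm moves only by the shell command python3 -m handwheel 'ROWS' [OPENING]. ROWS is JSON, a list that holds one entry, the list of rows, each a list of 6 numbers: the shift along the world's x, y, z in m, then the turn, a rotation vector about the world's x, y, z in degrees. In form: [[[tx, ty, tz, ax, ay, az], ...]]. A call has 1 to 20 rows; each row shifts and turns the commanded pose from where the row before left it; what a row does not reach is not made up. A row lasts 1/12 s, in which the tool goes at most 41.7 mm and 7.16 degrees, less where a joint would pass 70% of its speed; a pose out of reach is approached as far as the arm can. A call is refused whole if a number of a shift passes 0.0417 or a number of a turn 7.16, either way. A call with a gripper value outside its range is refused whole. OPENING is the opening, from 0 (shut) to 1 (fully open), set as the call begins (- or left out, the last holds). The fingers move at their own pace and stop on an object; the grip force is fixed at half the most. Time passes only in rows, so rows that do not move let the fingers close. It gives the time, the measured TCP pose, the force, the opening and the grip force at its end, in the units of the state.
- state(): the state, without advancing time (a new reading comes with each control period).
- grab_frame(name): name is "side" or "top"; returns (picture, depth): 384x512x3 uint8, blue, green, red; 384x512 float32, m along the optical axis (not along the pixel's ray), 0 where there is no reading.
- camera_info(name): a dict with "fx", "fy", "cx", "cy" (pixels), "T" (4x4, takes a point from camera to world coordinates). Camera axes: x right, y up, looking along -z (the intrinsics and any distortion apply to the point x, -y, -z); pixel columns grow to the right and rows downward; lengths in m; the calibration is good to about 2 mm. A picture is of the moment at which its call begins. camera_info takes no time and is no camera call.
- job_done(): hands the job in; it is judged then, once.
Trained networks look in the newest picture that a camera, given by its name, has taken for a name from the list of things; names that differ only in an ending like _2 or _b are one class to them, and where a whole thing is asked for, a point or a joint stands for the part that bears it (a point fixed in the world has none). Each returns a list of dicts, best first, with "conf" (0 to 1); they miss things now and then, are a little off and sometimes report something else, mostly with a low value. They report only what shows in the picture. A call takes as long as a camera call.
- spot_in(camera, thing): "box" ([left, top, width, height] in pixels, round what is visible of it).
- masks_of(camera, thing): "region" (384x512 bool, what is visible of it) and "box" ([left, top, width, height] in pixels, round what is visible of it).
- pinpoint(camera, thing): "position" ([column, row] in pixels: a listed point, or the origin of a listed thing).
The state is a dict: "time": time; "joint_pos": joint angles; "joint_vel": joint speeds; "joint_efforts": joint torques, N m; "tool_pos": TCP position; "tool_rot": TCP orientation; "contact_force": force on the tool from outside, world axes, zero at the start; "ft_torque": the same for the moment, N m; "gripper_width": opening from 0.0 (shut) to 1.0 (fully open); "grasp_force": force on a finger pad.
Only numpy, scipy, OpenCV 4.12 (cv2) and the standard library are available. Lean on these libraries where they do the work, as an engineer would, in place of code of your own. Each camera call takes 0.05 s, during which the arm holds its last target. There are 200 camera calls.

### The job

Air the bench kiln: with the fingertips, press the black pad of the vent lever all the way down so that the iron vent flap on the roof stands open, and keep it down for at least three seconds. Then let the lever come up under your fingertips, easing the flap down so that it does not slam on its brick seat, until the flap is shut and the lever is back at rest. Only press the lever, do not pull it up; keep off the flap, and leave the mug, jar, bowl and brush as they are.

Things in the scene. Friction and masses are not known exactly. Their poses are not given: they have to be found in the camera images.
- kiln: Fixed grey and steel bench kiln, a box 300 mm (its x) by 280 mm (its y), roof 220 mm above the bench. Origin: centre of its underside, on the bench; x points from door to back, y to the side over which the vent lever sticks out, z up. Turned up to 0.35 rad either way. The flap, the lever and its bracket (50 mm wide, top 277 mm above the bench) stand on the roof at x = 0.
- lever_pivot (a point): Pivot of the lever, 95 mm along the kiln's y, 262 mm above the bench. The pin lies along the kiln's x, so the lever swings in the upright plane through the pivot along the kiln's y. It is a straight steel bar, 24 mm wide and 6 mm thick: a short end (80 mm) to the roller nose under the flap's lug, and a long end to the pad, 220 mm long in all.
- pad_top (a point): Centre of the top of the black plastic pad (70 mm along the lever, 45 mm across, 12 mm thick) on the long end, out past the kiln's side; press here. It moves with the lever: 185 mm from the pivot along the lever, 6 mm above its middle plane. At rest the long end slopes up at 0.30 rad and this point is 322 mm above the bench; all the way down it slopes down at 0.45 rad, the point 187 mm up.
- vent_lever (a joint): Angle of the lever (rad): 0 at rest, growing as the long end is pressed down, to a stop at 0.75. The long end's slope is 0.30 - value (up positive). It takes about 2 to 8 N on the pad; the flap's weight brings the lever back as soon as the pad is let go. It can be pulled up a little past its rest (negative values).
- vent_flap (a joint): Angle of the heavy iron flap (about 3 kg) about its hinge (rad): 0 shut on its seat, about 0.41 with the lever all the way down. The flap's lug only rests on the lever's nose: if the lever is let go, the flap falls shut with a slam.
- flap_edge (a point): Middle of the flap's upper edge on the lever's side. The flap is a dark iron plate 140 mm (kiln's x) by 106 mm (kiln's y), 26 mm thick, with a brick plug underneath; from this edge it runs 112 mm towards the kiln's -y to its hinge, and a lug sticks out 43 mm the other way over the lever's nose. Shut, its top is 258 mm above the bench.
- mug: Brown clay mug, 84 mm across, 85 mm high, with a handle; stands upright on the bench on the +y side of the lever, not to be disturbed. Origin: centre of its underside.
- jar: Amber glass jar with a white cap, 60 mm across, 90 mm high; stands on the bench on the +y side of the lever, not to be disturbed. Origin: centre of its underside.
- bowl: Small pale bisque bowl, 90 mm across, 45 mm high; stands on the bench about under the lever's long end, not to be disturbed. Origin: centre of its underside.
- brush: Flat brush with a wooden handle, 200 mm long (its x), 20 mm high; lies on the bench, not to be disturbed. Origin: its middle, on the bench.

How it is judged:
By the outcome, as a careful person would: the job done as asked, in the order asked, and still so for the second after the job is handed in, with the robot touching nothing.
It also fails if it takes over 54 s, if anything falls off the work surface, if the arm or the gripper's body presses on something with over 40 N, if the wrist force passes 120 N, or if a joint passes its speed limit or range.

## Working session

There is one attempt and no reset: what is moved stays moved. The work goes in short steps, Python scripts to look and compute and a shell command to move; the robot and the scene stay as the last step left them, time stands still between calls to the robot, and variables do not carry over. Pictures are saved under pics/ and viewed, at most 10 in all, crops included, and the job is handed in when it is done.

```bash
mkdir -p pics
cat > h.py <<'E'
import numpy as np,cv2
from plant import *
def world(cam,uv,depth=None,z=None):
    c=camera_info(cam);T=np.array(c["T"]);u,v=uv
    d=np.array([(u-c["cx"])/c["fx"],-(v-c["cy"])/c["fy"],-1.])
    if z is None: return (T@np.r_[d*depth,1])[:3]
    r=T[:3,:3]@d;o=T[:3,3];return o+r*(z-o[2])/r[2]
E
python3 - <<'E'
from h import *
fs={}
for c in("side","top"):
    im,d=grab_frame(c);cv2.imwrite(f"pics/{c}0.png",im);ci=camera_info(c);print(c,{k:v for k,v in ci.items() if k!="T"},np.round(ci["T"],3).tolist())
    for n,z in(("pad_top",.322),("lever_pivot",.262),("flap_edge",.258),("kiln",0),("mug",0),("jar",0),("bowl",0),("brush",0)):
        for r in pinpoint(c,n)[:1]:
            u,v=r["position"];dd=d[min(383,max(0,int(round(v)))),min(511,max(0,int(round(u))))]
            print(n,round(r["conf"],2),np.round([u,v]),"z-plane",world(c,(u,v),z=z).round(3),"depth",world(c,(u,v),dd).round(3))
print(state())
E
```

```text
side {'fx': 399.33833127399834, 'fy': 399.33833127399834, 'cx': 257.7634856240499, 'cy': 194.44063285328477} [[-0.97, 0.166, -0.18, 0.335], [-0.244, -0.622, 0.744, 0.946], [0.012, 0.765, 0.644, 0.915], [0.0, 0.0, 0.0, 1.0]]
pad_top 0.67 [220. 137.] z-plane [0.662 0.045 0.322] depth [0.666 0.035 0.315]
lever_pivot 0.91 [245. 129.] z-plane [ 0.633 -0.109  0.262] depth [ 0.632 -0.104  0.265]
flap_edge 0.63 [259. 117.] z-plane [ 0.613 -0.202  0.258] depth [ 0.613 -0.202  0.258]
kiln 0.81 [257. 176.] z-plane [ 0.62  -0.213  0.   ] depth [ 0.581 -0.054  0.125]
mug 0.63 [272. 304.] z-plane [0.442 0.321 0.   ] depth [0.435 0.358 0.054]
jar 0.56 [203. 285.] z-plane [ 0.643  0.309 -0.   ] depth [0.635 0.325 0.022]
bowl 0.69 [243. 221.] z-plane [ 0.605  0.033 -0.   ] depth [0.604 0.037 0.004]
brush 0.98 [220. 356.] z-plane [0.53  0.497 0.   ] depth [0.526 0.506 0.02 ]
top {'fx': 485.1460957739732, 'fy': 485.1460957739732, 'cx': 248.4357071525074, 'cy': 192.15351646711295} [[0.011, 0.985, -0.171, 0.247], [-1.0, 0.01, -0.007, 0.102], [-0.005, 0.171, 0.985, 1.825], [0.0, 0.0, 0.0, 1.0]]
pad_top 0.
[... 588 characters left out ...]
5601865e+00,  5.26720977e-02,  1.61289782e+00, -1.17836700e-06,
        1.47600369e+00, -1.18979102e-01]), 'joint_vel': array([-2.16584827e-03, -1.76182882e-03,  6.55746660e-05, -5.41800181e-04,
       -3.87096999e-04, -4.36951730e-04]), 'joint_efforts': array([-3.18516359e-04, -3.93689275e+01, -3.70470321e+01, -2.36430242e-04,
        5.20429585e-04,  7.47495761e-06]), 'tool_pos': array([ 0.26268274, -0.56709732,  0.23132219]), 'tool_rot': array([9.53357210e-06, 9.76573909e-01, 2.15182248e-01, 3.46962198e-07]), 'contact_force': array([-0.11906628, -0.55509578,  1.51630992]), 'ft_torque': array([-0.02960808,  0.00076482, -0.00491266]), 'grasp_force': 0.0, 'gripper_width': 0.9982355186797126}
```

Run:
```python
from h import *
for c in("side","top"):
    im,d=grab_frame(c)
    for n in("vent_lever","pad_top"):
        for r in masks_of(c,n)[:1]:
            m=r["region"];print(c,n,r["conf"],r["box"],m.sum())
            vs,us=np.nonzero(m&(d>0));P=np.array([world(c,(u,v),d[v,u]) for u,v in zip(us,vs)])
            k=(P[:,2]>.235)&(P[:,2]<.35);P=P[k]
            bgr=im[vs,us][k]
            q=P[P[:,2]>.295]; print("high pts",len(q),q.mean(0).round(3),q.min(0).round(3),q.max(0).round(3))
            l=P-P.mean(0);w=np.linalg.svd(l,full_matrices=False)[2][0];print("axis",w.round(3),"az",np.degrees(np.arctan2(w[1],w[0])).round(1))
```

```text
side vent_lever 0.55 [207.6, 123.8, 43.3, 26.3] 339
high pts 236 [0.651 0.064 0.32 ] [ 0.63  -0.016  0.295] [0.681 0.103 0.333]
axis [0.119 0.949 0.292] az 82.8
side pad_top 0.57 [207.8, 125.0, 54.3, 27.3] 364
high pts 239 [0.651 0.064 0.32 ] [ 0.63  -0.016  0.295] [0.681 0.103 0.333]
axis [0.123 0.948 0.293] az 82.6
top vent_lever 0.72 [252.4, 140.9, 76.0, 22.7] 735
high pts 386 [0.648 0.051 0.317] [ 0.624 -0.03   0.295] [0.677 0.1   0.338]
axis [-0.131 -0.944 -0.302] az -97.9
top pad_top 0.94 [250.7, 139.8, 79.2, 29.2] 763
high pts 394 [0.648 0.051 0.317] [ 0.624 -0.03   0.295] [0.677 0.1   0.338]
axis [-0.131 -0.944 -0.302] az -97.9
```

View pics/side0.png

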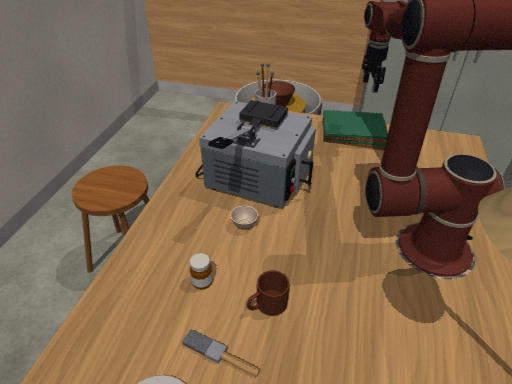

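View pics/top0.png

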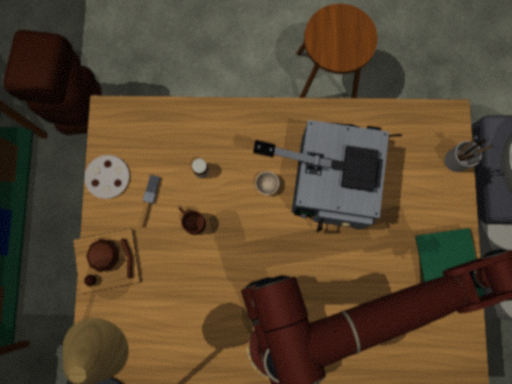

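```bash
python3 -m handwheel '[[[0,0,0.038,0,0,0],[0,0,0.038,0,0,0],[0,0,0.038,0,0,0],[0,0,0.038,0,0,0],[0,0,0.038,0,0,0],[0.02,0.032,0,0,0,3],[0.02,0.032,0,0,0,3],[0.02,0.032,0,0,0,3],[0.02,0.032,0,0,0,3],[0.02,0.032,0,0,0,3],[0.02,0.032,0,0,0,3],[0.02,0.032,0,0,0,3],[0.02,0.032,0,0,0,3],[0.02,0.032,0,0,0,3],[0.02,0.032,0,0,0,3]]]' 0
```

```text
time: 2.45
tool_pos: [0.4633, -0.2453, 0.4216]
tool_rot: [0.0, 0.887, 0.462, 0.0]
contact_force: [-0.3, 0.0, 0.5]
gripper_width: -0.004
grasp_force: 0.0
```

```bash
python3 -m handwheel '[[[0.019,0.031,0,0,0,2.7],[0.019,0.031,0,0,0,2.7],[0.019,0.031,0,0,0,2.7],[0.019,0.031,0,0,0,2.7],[0.019,0.031,0,0,0,2.7],[0.019,0.031,0,0,0,2.7],[0.019,0.031,0,0,0,2.7],[0.019,0.031,0,0,0,2.7],[0.019,0.031,0,0,0,2.7],[0.019,0.031,0,0,0,2.7],[0,0,-0.03,0,0,0],[0,0,-0.03,0,0,0],[0,0,-0.01,0,0,0],[0,0,0,0,0,0],[0,0,0,0,0,0]]]'
python3 - <<'E'
from h import *
print(state()["tool_pos"],state()["contact_force"])
ims=[]
for c,(u,v) in(("side",(220,130)),("top",(290,155))):
    im,d=grab_frame(c);ims.append(cv2.resize(im[v-50:v+50,u-65:u+65],None,fx=3,fy=3))
cv2.imwrite("pics/1.png",np.hstack(ims))
E
```

```text
time: 3.7
tool_pos: [0.6525, 0.0626, 0.3513]
tool_rot: [-0.0, 0.756, 0.655, -0.0]
contact_force: [0.0, 0.1, 1.1]
gripper_width: 0.0
grasp_force: 0.0
[0.65250504 0.06262253 0.35132982] [0.01131973 0.13991728 1.12463758]
```

View pics/1.png

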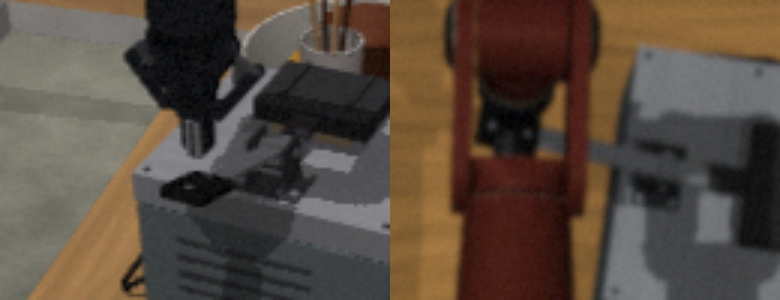

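```bash
python3 -m handwheel '[[[0,0,-0.007,0,0,0],[0,0,-0.007,0,0,0],[0,0,-0.007,0,0,0],[0,0.001,-0.004,0,0,0],[0,0.001,-0.004,0,0,0],[0,0.001,-0.004,0,0,0],[0,0.001,-0.004,0,0,0],[0,0.001,-0.004,0,0,0],[0,0.001,-0.004,0,0,0],[0,0.001,-0.004,0,0,0],[0,0.001,-0.004,0,0,0],[0,0.001,-0.004,0,0,0],[0,0.001,-0.004,0,0,0],[0,0,-0.004,0,0,0],[0,0,-0.004,0,0,0],[0,0,-0.004,0,0,0],[0,0,-0.004,0,0,0],[0,0,-0.004,0,0,0],[0,0,-0.004,0,0,0],[0,0,-0.004,0,0,0]]]'
```

```text
time: 5.47
tool_pos: [0.6538, 0.0742, 0.2647]
tool_rot: [0.001, 0.755, 0.655, 0.003]
contact_force: [0.9, 2.6, 6.8]
gripper_width: -0.0
grasp_force: 3.2
```

```bash
python3 -m handwheel '[[[0,0,-0.004,0,0,0],[0,-0.001,-0.004,0,0,0],[0,-0.001,-0.004,0,0,0],[0,-0.001,-0.004,0,0,0],[0,-0.001,-0.004,0,0,0],[0,-0.001,-0.004,0,0,0],[0,-0.001,-0.004,0,0,0],[0,-0.001,-0.004,0,0,0],[0,-0.001,-0.004,0,0,0],[0,-0.001,-0.004,0,0,0],[0,-0.001,-0.004,0,0,0],[0,-0.001,-0.004,0,0,0],[0,-0.001,-0.004,0,0,0],[0,-0.001,-0.004,0,0,0],[0,-0.001,-0.004,0,0,0],[0,-0.001,-0.002,0,0,0],[0,0,-0.002,0,0,0],[0,0,0,0,0,0]]]'
```

```text
time: 6.97
tool_pos: [0.6522, 0.0569, 0.1975]
tool_rot: [0.0, 0.756, 0.655, -0.001]
contact_force: [-1.4, 0.3, 2.6]
gripper_width: 0.001
grasp_force: 1.2
```

```bash
python3 -m handwheel '[[[0,0,-0.0015,0,0,0],[0,0,-0.0015,0,0,0],[0,0,-0.0015,0,0,0],[0,0,0,0,0,0],[0,0,0,0,0,0]]]'
```

```text
time: 7.38
tool_pos: [0.653, 0.0578, 0.1938]
tool_rot: [0.0, 0.756, 0.655, 0.0]
contact_force: [0.1, -0.6, 3.3]
gripper_width: -0.003
grasp_force: 1.1
```

```bash
python3 -m handwheel '[[[0,0,-0.001,0,0,0],[0,0,-0.001,0,0,0],[0,0,-0.001,0,0,0],[0,0,0,0,0,0],[0,0,0,0,0,0]]]'
```

```text
time: 7.8
tool_pos: [0.6528, 0.058, 0.1906]
tool_rot: [0.0, 0.756, 0.655, 0.0]
contact_force: [0.4, -1.0, 3.2]
gripper_width: -0.003
grasp_force: 1.2
```

```bash
python3 -m handwheel '[[[0,0,-0.001,0,0,0],[0,0,-0.001,0,0,0],[0,0,-0.001,0,0,0],[0,0,0,0,0,0],[0,0,0,0,0,0]]]'
```

```text
time: 8.22
tool_pos: [0.653, 0.0579, 0.1901]
tool_rot: [0.0, 0.756, 0.655, 0.0]
contact_force: [-3.4, -0.7, 10.4]
gripper_width: 0.001
grasp_force: 4.6
```

```bash
python3 -m handwheel '[[[0,0,-0.001,0,0,0],[0,0,0,0,0,0],[0,0,0,0,0,0],[0,0,0,0,0,0],[0,0,0,0,0,0],[0,0,0,0,0,0],[0,0,0,0,0,0],[0,0,0,0,0,0],[0,0,0,0,0,0],[0,0,0,0,0,0],[0,0,0,0,0,0],[0,0,0,0,0,0],[0,0,0,0,0,0],[0,0,0,0,0,0],[0,0,0,0,0,0],[0,0,0,0,0,0],[0,0,0,0,0,0],[0,0,0,0,0,0],[0,0,0,0,0,0],[0,0,0,0,0,0]]]'
python3 - <<'E'
from h import *
ims=[]
for c,(u,v) in(("side",(230,130)),("top",(300,155))):
    im,d=grab_frame(c);ims.append(cv2.resize(im[v-50:v+50,u-65:u+65],None,fx=3,fy=3))
cv2.imwrite("pics/2.png",np.hstack(ims))
E
```

```text
time: 9.88
tool_pos: [0.653, 0.0579, 0.1901]
tool_rot: [0.001, 0.756, 0.655, 0.0]
contact_force: [-4.6, -0.0, 13.6]
gripper_width: -0.0
grasp_force: 5.8
```

View pics/2.png

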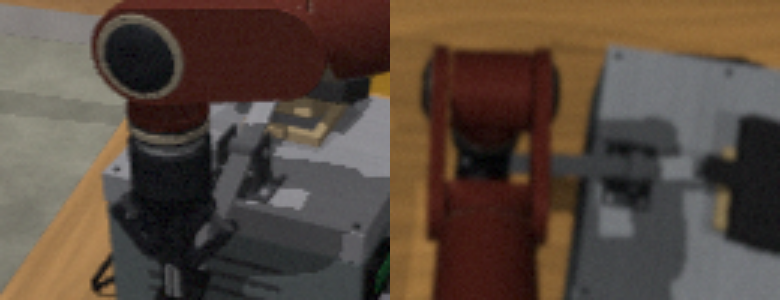

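```bash
python3 -m handwheel '[[[0,0,0,0,0,0],[0,0,0,0,0,0],[0,0,0,0,0,0],[0,0,0,0,0,0],[0,0,0,0,0,0],[0,0,0,0,0,0],[0,0,0,0,0,0],[0,0,0,0,0,0],[0,0,0,0,0,0],[0,0,0,0,0,0],[0,0,0,0,0,0],[0,0,0,0,0,0],[0,0,0,0,0,0],[0,0,0,0,0,0],[0,0,0,0,0,0],[0,0,0,0,0,0],[0,0,0,0,0,0],[0,0,0,0,0,0],[0,0,0,0,0,0],[0,0,0,0,0,0]]]'
```

```text
time: 11.65
tool_pos: [0.653, 0.0579, 0.1901]
tool_rot: [0.001, 0.756, 0.655, 0.0]
contact_force: [-4.9, -0.8, 13.2]
gripper_width: -0.002
grasp_force: 5.8
```

```bash
python3 -m handwheel '[[[0,0,0,0,0,0],[0,0,0,0,0,0],[0,0,0,0,0,0],[0,0,0,0,0,0],[0,0,0,0,0,0],[0,0,0,0,0,0],[0,0,0.001,0,0,0],[0,0,0.001,0,0,0],[0,0,0.002,0,0,0],[0,0.001,0.002,0,0,0],[0,0.001,0.002,0,0,0],[0,0,0.002,0,0,0],[0,0.001,0.002,0,0,0],[0,0,0.002,0,0,0],[0,0.001,0.002,0,0,0],[0,0,0.002,0,0,0],[0,0.001,0.002,0,0,0],[0,0,0.002,0,0,0],[0,0.001,0.002,0,0,0],[0,0,0.002,0,0,0]]]'
python3 -m handwheel '[[[0,0,0.002,0,0,0],[0,0.001,0.002,0,0,0],[0,0,0.002,0,0,0],[0,0.001,0.002,0,0,0],[0,0,0.002,0,0,0],[0,0.001,0.002,0,0,0],[0,0,0.002,0,0,0],[0,0.001,0.002,0,0,0],[0,0,0.002,0,0,0],[0,0.001,0.002,0,0,0],[0,0,0.002,0,0,0],[0,0.001,0.002,0,0,0],[0,0,0.002,0,0,0],[0,0.001,0.002,0,0,0],[0,0,0.002,0,0,0],[0,0.001,0.002,0,0,0],[0,0,0.002,0,0,0],[0,0.001,0.002,0,0,0],[0,0,0.002,0,0,0],[0,0,0.002,0,0,0]]]'
```

```text
time: 13.32
tool_pos: [0.6527, 0.0642, 0.2132]
tool_rot: [-0.0, 0.755, 0.655, 0.0]
contact_force: [0.4, 3.5, 2.7]
gripper_width: 0.008
grasp_force: 1.6
time: 14.98
tool_pos: [0.6525, 0.0729, 0.2529]
tool_rot: [-0.0, 0.756, 0.655, -0.0]
contact_force: [0.7, -1.4, 4.7]
gripper_width: -0.002
grasp_force: 2.5
```

```bash
python3 -m handwheel '[[[0,0,0.002,0,0,0],[0,0,0.002,0,0,0],[0,0,0.002,0,0,0],[0,0,0.002,0,0,0],[0,0,0.002,0,0,0],[0,0,0.002,0,0,0],[0,0,0.002,0,0,0],[0,0,0.002,0,0,0],[0,0,0.002,0,0,0],[0,0,0.002,0,0,0],[0,-0.001,0.002,0,0,0],[0,0,0.002,0,0,0],[0,-0.001,0.002,0,0,0],[0,0,0.002,0,0,0],[0,-0.001,0.002,0,0,0],[0,0,0.002,0,0,0],[0,-0.001,0.002,0,0,0],[0,0,0.002,0,0,0],[0,-0.001,0.002,0,0,0],[0,0,0.002,0,0,0]]]'
python3 -m handwheel '[[[0,-0.001,0.0015,0,0,0],[0,0,0.0015,0,0,0],[0,-0.001,0.0015,0,0,0],[0,0,0.001,0,0,0],[0,-0.001,0.001,0,0,0],[0,0,0.001,0,0,0],[0,-0.001,0.001,0,0,0],[0,0,0.001,0,0,0],[0,0,0.001,0,0,0],[0,-0.001,0.001,0,0,0],[0,0,0.001,0,0,0],[0,0,0.001,0,0,0],[0,0,0.001,0,0,0],[0,0,0.001,0,0,0],[0,0,0.001,0,0,0],[0,0,0.001,0,0,0],[0,0,0.001,0,0,0],[0,0,0.001,0,0,0],[0,0,0.001,0,0,0],[0,0,0.001,0,0,0]]]'
```

```text
time: 16.65
tool_pos: [0.6522, 0.0696, 0.2932]
tool_rot: [-0.002, 0.755, 0.656, 0.001]
contact_force: [-0.1, 2.6, 6.2]
gripper_width: -0.004
grasp_force: 2.8
time: 18.32
tool_pos: [0.6519, 0.0626, 0.314]
tool_rot: [-0.001, 0.756, 0.655, -0.001]
contact_force: [-2.4, -3.7, 3.6]
gripper_width: 0.003
grasp_force: 2.7
```

```bash
python3 -m handwheel '[[[0,0,0.0007,0,0,0],[0,0,0.0007,0,0,0],[0,0,0.0007,0,0,0],[0,0,0.0007,0,0,0],[0,0,0.0007,0,0,0],[0,0,0.0007,0,0,0],[0,0,0.0007,0,0,0],[0,0,0.0007,0,0,0],[0,0,0.0007,0,0,0],[0,0,0.0007,0,0,0],[0,0,0.0007,0,0,0],[0,0,0.0007,0,0,0],[0,0,0.0007,0,0,0],[0,0,0.0007,0,0,0],[0,0,0.0007,0,0,0]]]'
python3 -m handwheel '[[[0,0,0.0007,0,0,0],[0,0,0.0007,0,0,0],[0,0,0.0007,0,0,0],[0,0,0.0007,0,0,0],[0,0,0.0007,0,0,0],[0,0,0.0007,0,0,0],[0,0,0.0007,0,0,0],[0,0,0.0007,0,0,0],[0,0,0,0,0,0],[0,0,0,0,0,0]]]'
```

```text
time: 19.57
tool_pos: [0.6526, 0.0636, 0.3239]
tool_rot: [-0.001, 0.755, 0.655, 0.0]
contact_force: [0.3, -0.3, -0.5]
gripper_width: -0.001
grasp_force: 0.2
time: 20.4
tool_pos: [0.6527, 0.0629, 0.3305]
tool_rot: [0.0, 0.756, 0.655, 0.0]
contact_force: [-0.2, -0.4, 0.1]
gripper_width: 0.001
grasp_force: 0.0
```

```bash
python3 -m handwheel '[[[0,0,0.01,0,0,0],[0,0,0.02,0,0,0],[0,0,0.03,0,0,0],[0,0,0.03,0,0,0],[0,0,0.03,0,0,0],[-0.02,0.01,0,0,0,0],[-0.03,0.01,0,0,0,0],[-0.03,0.01,0,0,0,0],[-0.03,0.01,0,0,0,0],[-0.02,0.01,0,0,0,0],[0,0,0,0,0,0],[0,0,0,0,0,0],[0,0,0,0,0,0]]]'
python3 - <<'E'
from h import *
ims=[]
for c,(u,v) in(("side",(240,150)),("top",(290,155))):
    im,d=grab_frame(c);ims.append(cv2.resize(im[v-60:v+60,u-65:u+65],None,fx=3,fy=3))
    for n,z in(("pad_top",.322),("flap_edge",.258),("bowl",0),("mug",0),("jar",0)):
        for r in pinpoint(c,n)[:1]:
            u,v=r["position"];print(c,n,round(r["conf"],2),world(c,(u,v),z=z).round(3),world(c,(u,v),d[int(round(v)),int(round(u))]).round(3))
cv2.imwrite("pics/3.png",np.hstack(ims))
E
```

```text
time: 21.48
tool_pos: [0.5231, 0.1127, 0.4509]
tool_rot: [0.0, 0.756, 0.655, 0.0]
contact_force: [-0.9, 0.2, 0.1]
gripper_width: -0.002
grasp_force: 0.0
side pad_top 0.49 [ 0.606 -0.01   0.322] [ 0.628 -0.085  0.275]
side flap_edge 0.97 [ 0.623 -0.222  0.258] [ 0.622 -0.22   0.259]
side bowl 0.6 [0.592 0.032 0.   ] [0.59  0.04  0.007]
side mug 0.65 [0.444 0.326 0.   ] [0.438 0.358 0.048]
side jar 0.96 [ 0.644  0.308 -0.   ] [0.634 0.329 0.03 ]
top flap_edge 0.94 [ 0.613 -0.204  0.258] [ 0.613 -0.205  0.256]
top bowl 0.46 [0.59 0.04 0.  ] [0.449 0.065 0.75 ]
top mug 0.63 [0.44  0.313 0.   ] [0.438 0.312 0.011]
top jar 0.62 [0.662 0.304 0.   ] [0.643 0.294 0.086]
```

View pics/3.png

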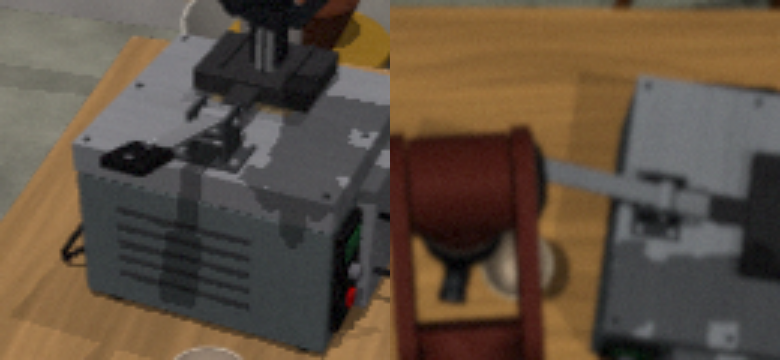

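The flap is shut, with its edge at z 0.257. The lever is back up, with the pad at crop (135,157) as at the start, and the robot is clear of everything.

```bash
python3 -c "
from plant import job_done
print(job_done())"
```

```text
the job is handed in; nothing more can be done
None
```

The job is handed in: I pressed the lever to its stop and held it about 4 s with the flap open, then eased it up until the flap was shut and the lever at rest, without touching the flap, mug, jar, bowl or brush (at about 22 s of the 54 s allowed).

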